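Draw the filter slider out of the photometer and close its slot

TASK

The photometer's filter slider has to come out for cleaning. Holding it by its upright tab, draw it straight out of its tight slot, keeping it level and not forcing it, and lay it gently down flat, tab up, in the empty cradle. Then push the shutter across until the slot is fully closed, leaving the spare slider and everything else as it is.

Things in the scene. Friction and masses are not known exactly. Their poses are not given: they have to be found in the camera images.
- housing: the photometer housing, a low white box fixed to the bench, 110 mm deep (its x), 170 mm wide (y), 85 mm high, with a round dark collar 14 mm high on its roof. Origin: centre of its underside, z up; its -x face, 55 mm before the origin, is the front with the slot and looks roughly toward the robot. A guide bar stands 8.5 mm out of the front below the slot, top 37 mm above the bench
- slot_mouth (a point): middle of the lower edge of the slot's mouth in the front face, 30 mm right (-y) of the housing's middle, 45 mm above the bench; axes as the housing. The slot is 52.5 mm wide, 12.5 mm high and runs level along +x, 95 mm deep
- slider: the filter slider: an aluminium bar 150 mm long (its x), 50 wide (y), 10 thick, with two round glass windows and an upright tab at its -x end; 80 to 170 g. Origin: centre of its underside, z up. It lies on the slot's floor, 75 to 87 mm of its length inside, 1.25 mm free at each side and 2.5 mm above, +x end innermost, tab toward the robot. Balance point 15 mm inward of its centre
- slider_tab (a point): centre of the slider's upright tab, the part to grip: 35 mm long (slider's x), 12 mm thick (y), 45 mm tall (z, from 10 to 55 mm over the slider's underside). It lies 52.5 mm from the slider's centre toward -x and 32.5 mm above its underside; axes as the slider
- slider_tail (a point): centre of the slider's inner end face, 75 mm from its centre toward +x and 5 mm above its underside
- cradle: the empty cradle, a grey shallow tray fixed to the bench, 170 mm long (its x), 68 mm wide (y), rim 18 mm high, walls 5 mm thick, so the pocket is 160 x 58 mm with its floor 8 mm above the bench. Origin: centre of its underside. The slider may lie in it either way round
- full_cradle: an identical cradle, fixed, holding the spare slider; it may stand left or right of the empty one
- spare: the spare slider, same shape as the other, lying in the full cradle, tab up and toward the robot; leave it. Origin: centre of its underside
- shutter (a joint): position of the dark shutter plate that slides along the housing's front face toward the housing's -y: 0 = open (parked left of the slot), 0.065 m = end stop, slot fully closed; starts 0 to 0.008. Dry friction about 1.5 N, stays where it is left; it cannot pass while the slider is in the slot
- shutter_post (a point): centre of the upright aluminium post by which the shutter is moved: 14 mm in diameter, from 93 to 126 mm above the bench (this point at 108 mm), standing on a lip 20 mm behind the front face, over the roof (85 mm); moves with the shutter, axes as the housing
- tape_roll: bystander: roll of tape lying flat, 69 mm across, 19 mm high, behind the cradles. Behind it and to its right (x over 0.6 m, y below -0.1 m) fixed equipment stands up to 0.4 m high: pass in front of it or above
- book: bystander: blue notebook, 210 x 152 x 14 mm, at the left front
- bottle: bystander: brown plastic bottle with a black cap, 42 mm across, 93 mm tall, left of the housing

How it is judged (in metres and radians):
On the way, in this order (a step that is already met when the one before it is completed fails the run):
1. the slider has been drawn level right out of the slot, still up at the slot's height or above (x of slider_tail in the frame of housing below -0.058 m and height (world z) of slider_tail above 0.035 m and angle between slider's own z axis and vertical below 0.14 rad), for 0.1 s.
2. the slider lies flat, tab up, in the empty cradle, let go (z of slider_tail in the frame of cradle between 0.008 and 0.019 m and z of slider_tab in the frame of cradle below 0.047 m and y of slider_tab in the frame of cradle between -0.012 and 0.012 m and y of slider_tail in the frame of cradle between -0.012 and 0.012 m and horizontal distance between slider_tail and cradle below 0.09 m and angle between slider's own z axis and vertical below 0.06 rad and linear speed of slider below 0.02 m/s and contact force between the fingers and slider below 0.1 N), for 0.2 s.
At the end, for the whole second after the job is handed in: The slider lies at rest in the empty cradle's pocket, on its floor, tab up and flat to 0.06 rad, and the shutter is closed (joint over 0.060 of 0.065 m) (z of slider_tail in the frame of cradle between 0.008 and 0.019 m and z of slider_tab in the frame of cradle below 0.047 m and y of slider_tab in the frame of cradle between -0.012 and 0.012 m and y of slider_tail in the frame of cradle between -0.012 and 0.012 m and horizontal distance between slider_tail and cradle below 0.09 m and angle between slider's own z axis and vertical below 0.06 rad and linear speed of slider below 0.02 m/s and value of joint shutter above 0.06 m); the robot touches nothing.
It fails at once if the slider tips more than 0.14 rad while its end is still in the slot, or more than 0.35 rad at any time ((x of slider_tail in the frame of housing above -0.055 m and distance between slider_tail and slot_mouth below 0.12 m and angle between slider's own z axis and vertical above 0.14 rad) or angle between slider's own z axis and vertical above 0.35 rad).
It fails at once if the slider is forced or jammed in the slot (over 25 N against the housing) (contact force between slider and housing above 25 N).
It fails at once if the slider is let go more than about 17 mm above the cradle's floor once out of the slot, or pressed into the cradle with over 90 N ((x of slider_tail in the frame of housing below -0.058 m and height (world z) of slider_tail above 0.03 m and contact force between the fingers and slider below 0.1 N) or contact force between slider and cradle above 90 N).
It fails at once if the spare slider is disturbed (moved over 15 mm) (distance of spare from where it was at the start of the episode above 0.015 m).
It fails at once if a bystander is disturbed (moved over 30 mm or knocked over) (distance of any of tape_roll, book, bottle from where it was at the start of the episode above 0.03 m or angle between bottle's own z axis and vertical above 0.5 rad).
It also fails if it takes over 53 s, if anything falls off the work surface, if the arm or the gripper's body presses on something with over 40 N, if the wrist force passes 120 N, or if a joint passes its speed limit or range.

ROBOT

A 6-joint arm with a two-finger parallel gripper is mounted at the origin on a cart in front of the work surface, level with it; the furniture and walls round the work are solid. World frame = base frame: x ahead of the robot, y to its left, z up, the work surface at z = 0. Lengths are in m, angles in degrees, forces in N, time in s.
With the tool pointing down it reaches from about 0.35 to 0.875 m from the base axis. Payload 4.2 kg.
Tool frame: the origin (TCP) lies midway between the tips of the shut fingers; the grasp point (between the pads) lies 19 mm behind it; z points along the fingers, y is the line along which they close (so a half turn about z gives the same grasp; the last joint's range is limited). The gripper opens to 85 mm and grips with 20 to 120 N. Pads are 22 mm wide; open, the fingers measure 114 mm over their backs; the gripper's body (76 mm by 85 mm) begins 54 mm behind the grasp point. The pads swing forward as they close: fully open they stand 13 mm farther back than shut.
Start: joints at [-55.256, 22.042, 0.453, 0, -68.411, -14.817], TCP at [0.213, -0.588, 0.231] pointing down, gripper open.
Joint ranges: [-179.83, 179.83], [-69.29, 118.12], [-61.27, 80.66], [-181.25, 117.63], [-171.15, -9.14], [-177.46, 177.46]. Speed limits (degrees/s): [159.86, 159.86, 180, 180, 180, 180].

INTERFACE

Orientations are given as [roll, pitch, yaw] about the fixed x, y, z axes, in that order (R = Rz(yaw) Ry(pitch) Rx(roll)).
In Python, from bench import r gives the robot as it stands.
- The arm moves only by the tool servo_tool, never from a script. Its argument "plan" is one flat list of numbers, 6 for each row, row after row: the shift along the tool's x, y, z in mm, then the turn, a rotation vector about the tool's x, y, z in rad. A call has 1 to 12 rows; each row shifts and turns the commanded pose from where the row before left it, along the tool's axes as they then stand; what a row does not reach is not made up. A row lasts 1/8 s, in which the tool goes at most 62.5 mm and 10.7 degrees, less where a joint would pass 70% of its speed; a pose out of reach is approached as far as the arm can. A call with a gripper value outside its range is refused whole. "fingers" is the opening, from 0 (shut) to 1 (fully open), set as the call begins (left out, the last holds). The fingers move at their own pace and stop on an object; "newtons" is the grip in N (left out, the last holds). Time passes only in rows, so rows that do not move let the fingers close. It gives the time, the measured TCP pose, the force, the opening and the grip force at its end, in the units of the state.
- r.read_state(): the state, without advancing time (a new reading comes with each control period).
- r.read_camera(name): name is "side" or "top" or "wrist"; returns the picture (420x560x3 uint8, blue, green, red); there is no depth.
- r.camera_model(name): a dict with "camera_matrix" (3x3 intrinsics, pixels), "cam_to_world" (4x4, takes a point from camera to world coordinates); the wrist camera has in their place "mount" (4x4, takes a point from camera to tool coordinates, whose origin is the TCP and whose axes are the flange's). Camera axes: x right, y down, z forward; pixel columns grow to the right and rows downward; lengths in m; the calibration is good to about 2 mm. A picture is of the moment at which its call begins: read the wrist's pose just before it. camera_model takes no time and is no camera call.
- r.close_job(): hands the job in; it is judged then, once.
Trained networks look in the newest picture that a camera, given by its name, has taken for a name from the list of things; names that differ only in an ending like _2 or _b are one class to them, and where a whole thing is asked for, a point or a joint stands for the part that bears it (a point fixed in the world has none). Each returns a list of dicts, best first, with "score" (0 to 1); they miss things now and then, are a little off and sometimes report something else, mostly with a low value. They report only what shows in the picture. A call takes as long as a camera call.
- r.silhouettes(camera, target): "region" (420x560 bool, what is visible of it) and "extent" ([left, top, right, bottom] in pixels, round what is visible of it).
The state is a dict: "clock": time; "joints": joint angles; "dq": joint speeds; "joint_efforts": joint torques, N m; "eef_pos": TCP position; "tcp_rot": TCP orientation; "ft_force": force on the tool from outside, world axes, zero at the start; "torque": the same for the moment, N m; "width": finger opening in m; "grasp_force": force on a finger pad.
Only numpy, scipy, OpenCV 4.12 (cv2) and the standard library are available. Lean on these libraries where they do the work, as an engineer would, in place of code of your own. Each camera call takes 0.05 s, during which the arm holds its last target. There are 200 camera calls.

## Working session

There is one attempt and no reset: what is moved stays moved. The work goes in short steps, Python scripts to look and compute and a tool call to move; the robot and the scene stay as the last step left them, time stands still between calls to the robot, and variables do not carry over. Pictures are saved under pics/ and viewed, at most 10 in all, crops included, and the job is handed in when it is done.

Besides the shell and the picture viewer there is one more tool, called after "Emit:" as a command line: name --argument value ..., lists and objects as JSON in quotes. servo_tool: Moves the arm, as the interface text tells. Its arguments: {"type":"object","properties":{"plan":{"type":"array","items":{"type":"number"}},"fingers":{"type":"number"},"newtons":{"type":"number"}},"required":["plan"]}

```bash
ls; mkdir -p pics; python3 - <<'E'
from bench import r
import cv2,numpy as np
s=r.read_state(); print({k:np.round(v,3).tolist() for k,v in s.items()})
for c in ["top","side"]:
    cv2.imwrite(f"pics/{c}0.png",r.read_camera(c))
    m=r.camera_model(c); print(c,np.round(m["camera_matrix"],1).tolist(),np.round(m["cam_to_world"],3).tolist())
    for t in ["housing","slider","slider_tab","cradle","full_cradle","spare","shutter_post","tape_roll","bottle","book"]:
        d=r.silhouettes(c,t); print(t,[(round(x["score"],2),x["extent"]) for x in d][:3])
m=r.camera_model("wrist");print(np.round(m["camera_matrix"],1).tolist(),np.round(m["mount"],4).tolist())
E
```

```text
pics
{'clock': 0.0, 'joints': [-55.255, 22.092, 0.378, -0.028, -68.411, -14.815], 'dq': [-0.081, 0.016, -0.015, -0.013, 0.082, 0.04], 'joint_efforts': [0.001, -39.229, 18.841, 4.186, -0.004, -0.0], 'eef_pos': [0.213, -0.587, 0.23], 'tcp_rot': [179.873, -0.007, -160.08], 'ft_force': [-0.418, 0.687, 0.793], 'torque': [-0.048, -0.055, 0.009], 'grasp_force': 0.0, 'width': 0.085}
top [[380.3, 0.0, 281.0], [0.0, 380.3, 211.5], [0.0, 0.0, 1.0]] [[-0.006, -0.991, 0.137, 0.414], [-1.0, 0.003, -0.022, 0.204], [0.021, -0.137, -0.99, 1.028], [0.0, 0.0, 0.0, 1.0]]
housing [(0.83, [200.6, 151.5, 273.1, 207.8])]
slider [(0.97, [243.8, 196.7, 264.1, 224.3])]
slider_tab [(0.64, [245.5, 194.6, 266.0, 222.5])]
cradle [(0.91, [352.8, 201.0, 393.2, 264.0]), (0.62, [315.3, 192.1, 342.0, 258.5])]
full_cradle [(0.97, [315.8, 191.5, 343.5, 258.3]), (0.68, [218.9, 188.3, 240.6, 205.9])]
spare [(0.76, [316.3, 200.2, 341.6, 254.6]), (0.43, [244.4, 198.0, 266.6, 224.2])]
shutter_post [(0.71, [353.0, 199.8, 388.8, 266.6]), (0.63, [216.6, 191.6, 240.6, 206.4]), (0.5, [133.0, 225.6, 201.5, 307.9])]
tape_roll [(0.65
[... 575 characters left out ...]
8, [339.4, 180.8, 402.5, 217.2]), (0.21, [312.8, 189.9, 354.1, 224.8])]
full_cradle [(0.76, [309.4, 187.3, 359.2, 228.0]), (0.32, [295.0, 168.5, 317.9, 184.8]), (0.15, [313.0, 192.2, 354.4, 224.1])]
spare [(0.83, [314.2, 188.8, 354.0, 221.7]), (0.43, [295.4, 166.4, 318.8, 181.5]), (0.26, [258.6, 196.5, 284.0, 222.8])]
shutter_post [(0.85, [238.0, 189.1, 255.1, 221.8])]
tape_roll [(0.73, [294.8, 168.8, 316.7, 181.8]), (0.64, [256.3, 195.5, 282.7, 222.1])]
bottle []
book [(0.59, [176.1, 249.5, 255.9, 331.5])]
[[361.0, 0.0, 287.9], [0.0, 361.0, 205.2], [0.0, 0.0, 1.0]] [[-0.0004, -0.9602, -0.2792, 0.0717], [1.0, -0.0002, -0.0007, 0.0003], [0.0006, -0.2792, 0.9602, -0.142], [0.0, 0.0, 0.0, 1.0]]
```

```bash
python3 - <<'E'
import cv2
a=cv2.imread("pics/top0.png")[135:285,195:405]; cv2.imwrite("pics/top0c.png",cv2.resize(a,None,fx=3.8,fy=3.8,interpolation=cv2.INTER_CUBIC))
E
```

```text
(no output)
```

View pics/top0c.png

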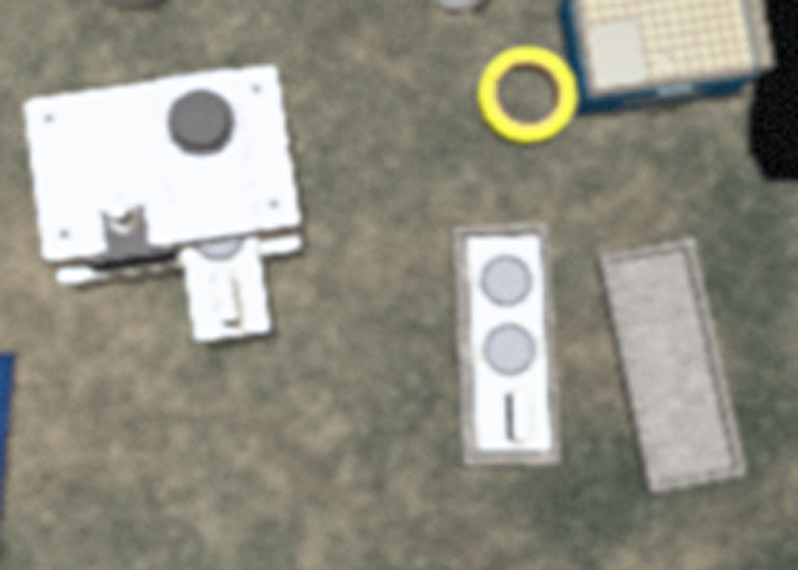

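```bash
cat > h.py <<'E'
from bench import r
import cv2,numpy as np
from scipy.spatial.transform import Rotation as R
def cam(c,s=None):
    m=r.camera_model(c); K=np.array(m["camera_matrix"])
    if c!="wrist": return K,np.array(m["cam_to_world"])
    T=np.eye(4); T[:3,:3]=R.from_euler("xyz",s["tcp_rot"],degrees=True).as_matrix(); T[:3,3]=s["eef_pos"]
    return K,T@np.array(m["mount"])
def unproj(K,T,uv,z):
    uv=np.atleast_2d(uv).astype(float); d=np.c_[uv,np.ones(len(uv))]@np.linalg.inv(K).T@T[:3,:3].T
    return T[:3,3]+d*((z-T[2,3])/d[:,2])[:,None]
def proj(K,T,P):
    p=(np.atleast_2d(P)-T[:3,3])@T[:3,:3]@K.T; return p[:,:2]/p[:,2:]
def rect(K,T,mask,z):
    c=max(cv2.findContours(mask.astype(np.uint8),cv2.RETR_EXTERNAL,cv2.CHAIN_APPROX_NONE)[0],key=cv2.contourArea)
    P=unproj(K,T,c[:,0,:],z)[:,:2]; (x,y),(w,h),a=cv2.minAreaRect((P*1000).astype(np.float32))
    return round(x,1),round(y,1),round(w,1),round(h,1),round(a,1)
E
python3 - <<'E'
from h import *
r.read_camera("top"); K,T=cam("top")
for t,z in [("housing",.085),("slider",.055),("slider_tab",.055),("cradle",.018),("full_cradle",.018)]:
    d=r.silhouettes("top",t)
    if d: print(t,d[0]["score"],rect(K,T,d[0]["region"],z))
f=lambda p,z:np.round(unproj(K,T,np.array(p)/3.8+[195,135]-.37,z)*1000,1).tolist()
print("cradle",f([(602,257),(693,240),(745,473),(652,490)],.018))
print("housing",f([(26,100),(275,68),(300,228),(45,262)],.085))
print("slider front corners",f([(196,341),(270,331)],.055),"tab",f((230,300),.1),"post",f((123,213),.126))
print("full",f([(455,228),(548,224),(558,462),(465,465)],.018))
print("tape",f([(528,94)],.019))
E
```

```text
housing 0.79 (624.6, 290.7, 128.6, 170.6, 8.6)
slider 0.81 (549.9, 251.3, 65.2, 52.0, 8.1)
slider_tab 0.85 (550.0, 250.9, 63.1, 49.5, 8.4)
cradle 0.57 (500.9, -60.6, 166.9, 70.3, 10.2)
full_cradle 0.65 (516.5, 56.3, 169.7, 69.1, 1.6)
cradle [[577.7, -13.4, 18.0], [589.8, -78.9, 18.0], [424.8, -108.7, 18.0], [413.4, -43.1, 18.0]]
housing [[674.0, 384.1, 85.0], [696.1, 217.8, 85.0], [586.8, 201.3, 85.0], [564.4, 369.2, 85.0]]
slider front corners [[514.9, 271.7, 55.0], [521.5, 221.8, 55.0]] tab [[536.8, 246.8, 100.0]] post [[589.1, 313.4, 126.0]]
full [[598.9, 91.0, 18.0], [601.6, 24.5, 18.0], [433.1, 22.0, 18.0], [431.4, 87.0, 18.0]]
tape [[696.7, 36.6, 19.0]]
```

Emit:
servo_tool --plan '[-20,22,1,0,0,0,-40,45,2,0,0,0,-40,45,2,0,0,0,-40,45,2,0,0,0,-40,45,2,0,0,0,-40,45,2,0,0,0,-40,45,2,0,0,0,-40,45,2,0,0,0,-40,45,2,0,0,0,-40,45,2,0,0,0,-40,45,2,0,0,0,-40,45,2,0,0,0]'

```text
clock: 2.9
eef_pos: [0.4698, 0.0574, 0.2088]
tcp_rot: [-180.0, 0.1, -160.0]
ft_force: [0.6, 0.5, 0.2]
width: 0.0854
grasp_force: 0.0
```

Emit:
servo_tool --plan '[-40,45,2,0,0,0,-40,45,2,0,0,0,-40,45,2,0,0,0,-22,23,2,0,0,0,0,0,0,0,0,0.1,0,0,0,0,0,0.1,0,0,0,0,0,0,0,0,0,0,0,0]'

```text
clock: 3.9
eef_pos: [0.5489, 0.2521, 0.2004]
tcp_rot: [180.0, 0.0, -171.5]
ft_force: [0.1, 1.2, 0.9]
width: 0.0858
grasp_force: 0.0
```

```bash
python3 - <<'E'
from h import *
s=r.read_state(); im=r.read_camera("wrist"); K,T=cam("wrist",s); np.savez("w1.npz",K=K,T=T)
cv2.imwrite("pics/w1.png",im)
for t in ["slider","slider_tab","shutter_post","housing"]:
    d=r.silhouettes("wrist",t); print(t,[(round(x["score"],2),x["extent"]) for x in d][:3])
print(s["eef_pos"],s["tcp_rot"])
E
```

```text
slider [(0.64, [256.0, 150.0, 317.6, 230.4])]
slider_tab [(0.61, [255.2, 153.2, 318.1, 230.2])]
shutter_post [(0.85, [318.7, 214.9, 406.2, 303.9])]
housing [(0.64, [216.5, 208.6, 438.2, 361.2])]
[0.54894062 0.25212304 0.2004069 ] [ 1.79998178e+02  7.81940379e-03 -1.71454227e+02]
```

View pics/w1.png

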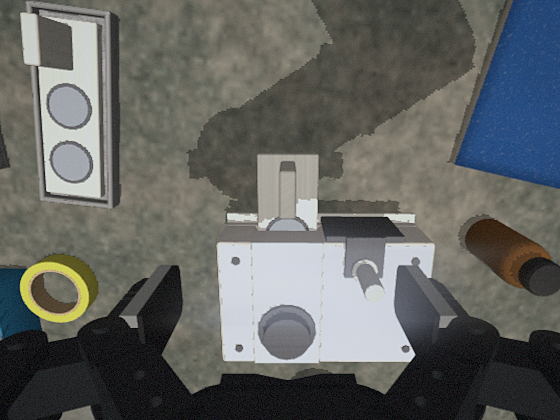

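```bash
python3 - <<'E'
import cv2
a=cv2.imread("pics/w1.png")[145:250,210:340]; cv2.imwrite("pics/w1c.png",cv2.resize(a,None,fx=5.6,fy=5.6,interpolation=cv2.INTER_NEAREST))
E
```

```text
(no output)
```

View pics/w1c.png

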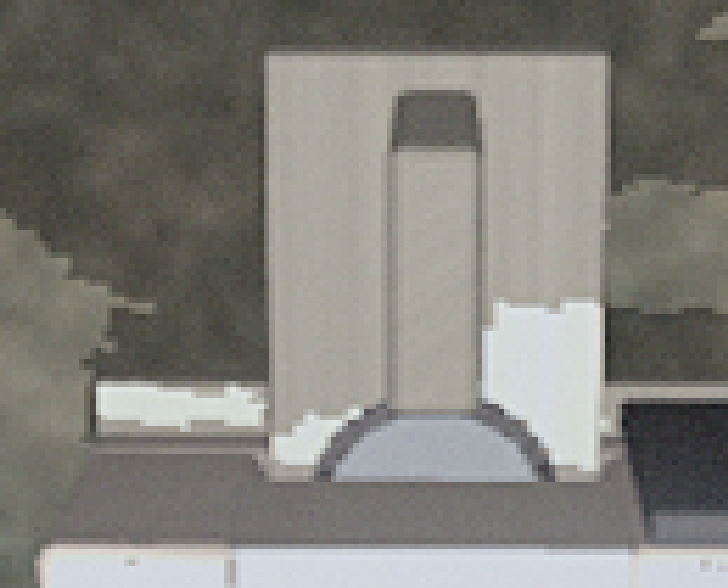

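```bash
python3 - <<'E'
from h import *
d=np.load("w1.npz");K,T=d["K"],d["T"]
f=lambda p,z:unproj(K,T,np.array(p)/5.6+[209.5,144.5],z)[:,:2]*1000
def pr(n,P): print(n,np.round(P,1).tolist())
S=f([(265,52),(609,53),(601,470),(268,470)],.055); pr("slider",S)
L=(S[0]+S[1])/2; M=(S[2]+S[3])/2; pr("ax",[np.degrees(np.arctan2(*(M-L)[::-1])),np.linalg.norm(S[0]-S[1])])
B=f([(395,150),(477,150),(480,410),(390,410)],.1); pr("tab",B); pr("tabc",B.mean(0)); a=(B[0]+B[1])/2;b=(B[2]+B[3])/2
pr("tabax",[np.degrees(np.arctan2(*(b-a)[::-1])),np.linalg.norm(b-a),np.linalg.norm(B[0]-B[1])])
W=unproj(K,T,np.array([(217.8,242.8),(434,243.5),(437.5,361),(222.5,360.5)]),.085)[:,:2]*1000
pr("housing",W);pr("c",W.mean(0)); e=W[1]-W[0]; pr("yaw",[np.degrees(np.arctan2(-e[0],e[1])),np.linalg.norm(e),np.linalg.norm(W[2]-W[1])])
e=W[2]-W[3]; pr("yawback",[np.degrees(np.arctan2(-e[0],e[1]))]); 
for (p,q) in [(0,3),(1,2)]:
    e=W[q]-W[p]; pr("yawside",[np.degrees(np.arctan2(e[1],e[0]))])
pr("post",unproj(K,T,[(374,294)],.126)*1000)
E
```

```text
slider [[522.2, 223.0], [515.1, 271.3], [577.3, 280.9], [584.7, 231.2]]
ax [8.2, 48.9]
tab [[524.7, 243.0], [523.2, 252.8], [556.0, 258.3], [557.7, 247.1]]
tabc [540.4, 250.3]
tabax [8.3, 33.3, 10.0]
housing [[589.7, 203.8], [565.6, 367.7], [669.4, 398.5], [696.1, 217.9]]
c [630.2, 297.0]
yaw [8.3, 165.6, 108.3]
yawback [8.4]
yawside [7.5]
yawside [16.5]
post [[593.1, 317.2, 126.0]]
```

Emit:
servo_tool --plan '[8.4,-0.6,10,0,0,0.003,0,0,30,0,0,0,0,0,35,0,0,0,0,0,30,0,0,0,0,0,20,0,0,0,0,0,9,0,0,0,0,0,3,0,0,0,0,0,0,0,0,0]' --fingers 0.4 --newtons 20

```text
clock: 5.15
eef_pos: [0.541, 0.2506, 0.0639]
tcp_rot: [180.0, 0.1, -171.7]
ft_force: [-0.2, -0.6, -0.1]
width: 0.0339
grasp_force: 0.0
```

```bash
python3 - <<'E'
from h import *
s=r.read_state(); im=r.read_camera("wrist"); K,T=cam("wrist",s)
print(s["eef_pos"],s["tcp_rot"],s["ft_force"],s["width"])
# tab top expected
c,si=np.cos(np.radians(8.3)),np.sin(np.radians(8.3))
X=np.array([540.7,250.3])/1000
print([np.round(proj(K,T,[*(X+np.array([c*a-si*b,si*a+c*b])),.1]),1).tolist() for a in(-.0175,.0175) for b in(-.006,.006)])
a=im[140:420,150:430]; cv2.imwrite("pics/w2c.png",cv2.resize(a,None,fx=2.1,fy=2.1,interpolation=cv2.INTER_NEAREST))
E
```

```text
[0.54098413 0.25059934 0.06387048] [ 1.79974121e+02  5.69596092e-02 -1.71693550e+02] [-0.15536737 -0.5894962  -0.12928904] 0.033884933774530536
[[[268.5, 274.1]], [[305.6, 274.1]], [[270.0, 364.6]], [[304.2, 364.6]]]
```

View pics/w2c.png

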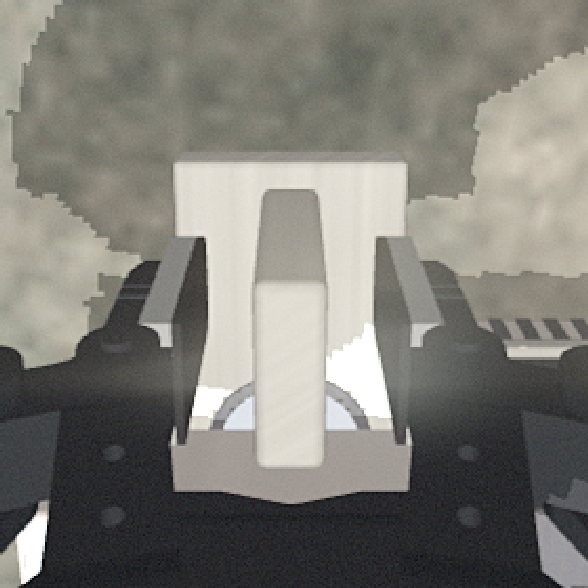

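Emit:
servo_tool --plan '[0,0,0,0,0,0,0,0,0,0,0,0,0,0,0,0,0,0,0,0,0,0,0,0]' --fingers 0.15

```text
clock: 5.7
eef_pos: [0.5407, 0.2504, 0.0634]
tcp_rot: [180.0, 0.0, -171.7]
ft_force: [-0.8, 0.1, 0.6]
width: 0.0129
grasp_force: 0.0
```

Emit:
servo_tool --plan '[0,0,0,0,0,0,0,0,0,0,0,0,0,0,0,0,0,0]' --fingers 0.0 --newtons 25

```text
clock: 6.08
eef_pos: [0.5407, 0.2504, 0.0634]
tcp_rot: [-180.0, 0.0, -171.7]
ft_force: [-0.5, -0.7, 0.2]
width: 0.0116
grasp_force: 27.0
```

Emit:
servo_tool --plan '[0,0,0,0,0,0,0,0,0,0,0,0,0,0,-0.8,0,0,0,2,0,0,0,0,0,4,0,0,0,0,0,4,0,0,0,0,0,0,0,0,0,0,0]' --newtons 90

```text
clock: 6.95
eef_pos: [0.5304, 0.2488, 0.0641]
tcp_rot: [-180.0, -0.0, -171.7]
ft_force: [0.1, -0.2, -0.3]
width: 0.0111
grasp_force: 88.0
```

Emit:
servo_tool --plan '[4,0,0,0,0,0,4,0,0,0,0,0,4,0,0,0,0,0,4,0,0,0,0,0,4,0,0,0,0,0,4,0,0,0,0,0,4,0,0,0,0,0,4,0,0,0,0,0,4,0,0,0,0,0,4,0,0,0,0,0]'

```text
clock: 8.2
eef_pos: [0.491, 0.2431, 0.0641]
tcp_rot: [180.0, 0.0, -171.7]
ft_force: [-0.2, 0.2, -0.5]
width: 0.0105
grasp_force: 88.0
```

Emit:
servo_tool --plan '[4,0,0,0,0,0,4,0,0,0,0,0,4,0,0,0,0,0,4,0,0,0,0,0,4,0,0,0,0,0,4,0,0,0,0,0,4,0,0,0,0,0,0,0,0,0,0,0]'

```text
clock: 9.2
eef_pos: [0.4632, 0.2391, 0.0642]
tcp_rot: [-180.0, -0.0, -171.7]
ft_force: [-0.3, 0.8, -0.3]
width: 0.0108
grasp_force: 88.0
```

```bash
python3 - <<'E'
from h import *
s=r.read_state(); im=r.read_camera("wrist"); sd=r.read_camera("side")
a=cv2.resize(im[120:420,130:430],None,fx=1.3,fy=1.3); b=cv2.resize(sd[170:250,200:300],(390,390*80//100),interpolation=cv2.INTER_CUBIC)
o=np.zeros((390,785,3),np.uint8);o[:,:390]=a;o[:312,395:]=b;cv2.imwrite("pics/w3.png",o)
E
```

```text
(no output)
```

View pics/w3.png

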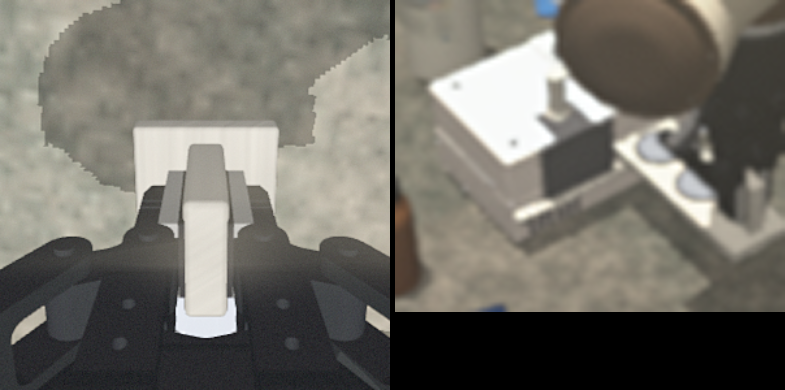

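Emit:
servo_tool --plan '[3,0,0,0,0,0,3,0,0,0,0,0,3,0,0,0,0,0,3,0,0,0,0,0,4,0,0,0,0,0,4,0,0,0,0,0,4,0,0,0,0,0,4,0,0,0,0,0,4,0,0,0,0,0,0,0,0,0,0,0,0,0,0,0]'

```text
invalid input
```

Emit:
servo_tool --plan '[3,0,0,0,0,0,3,0,0,0,0,0,3,0,0,0,0,0,3,0,0,0,0,0,4,0,0,0,0,0,4,0,0,0,0,0,4,0,0,0,0,0,4,0,0,0,0,0,4,0,0,0,0,0,0,0,0,0,0,0]'

```text
clock: 10.55
eef_pos: [0.4316, 0.2344, 0.0641]
tcp_rot: [-180.0, -0.0, -171.7]
ft_force: [0.2, 0.5, -1.0]
width: 0.011
grasp_force: 88.0
```

```bash
python3 - <<'E'
from h import *
s=r.read_state(); im=r.read_camera("wrist"); K,T=cam("wrist",s)
print(s["eef_pos"],s["tcp_rot"],s["ft_force"],s["width"],s["torque"])
d=r.silhouettes("wrist","slider"); print([(x["score"],x["extent"]) for x in d])
a=cv2.resize(im[120:420,130:430],None,fx=1.3,fy=1.3)
sd=r.read_camera("side");b=cv2.resize(sd[170:260,210:310],(390,351),interpolation=cv2.INTER_CUBIC)
o=np.zeros((390,785,3),np.uint8);o[:,:390]=a;o[:351,395:]=b;cv2.imwrite("pics/w4.png",o)
E
```

```text
[0.43155091 0.2344161  0.06412605] [-1.79994936e+02 -8.62548616e-03 -1.71686439e+02] [ 0.17614358  0.45310934 -0.96161678] 0.011042242655320436 [-0.06084855  0.09229033  0.01927788]
[(0.85, [233.1, 210.5, 344.4, 377.2])]
```

View pics/w4.png

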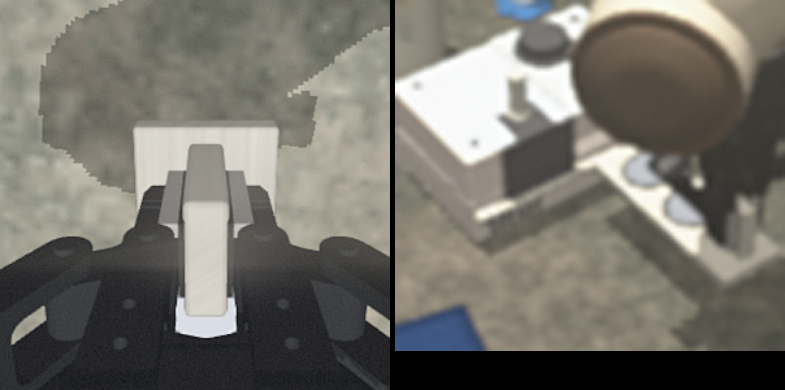

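Emit:
servo_tool --plan '[0,0,-8,0,0,0,0,0,-20,0,0,0,0,0,-30,0,0,0,0,0,-30,0,0,0,0,0,-20,0,0,0,0,0,-8,0,0,0,1,-12,0,0,0,0,2,-22,0,0,0,0,3,-30,0,0,0,0,3,-30,0,0,0,0,3,-30,0,0,0,0,3,-30,0,0,0,0]'

```text
clock: 12.2
eef_pos: [0.4381, 0.0774, 0.1791]
tcp_rot: [-180.0, -0.1, -171.8]
ft_force: [1.0, 0.2, -1.2]
width: 0.0109
grasp_force: 87.9
```

Emit:
servo_tool --plan '[3,-30,0,0,0,0,3,-30,0,0,0,0,3,-30,0,0,0,0,2,-28,0,0,0,0,1,-20,0,0,0,0,0,-12,0,0,0,-0.018,0,0,0,0,0,-0.017,0,0,0,0,0,0,0,0,0,0,0,0]'

```text
clock: 13.32
eef_pos: [0.4487, -0.07, 0.18]
tcp_rot: [180.0, -0.0, -169.7]
ft_force: [-0.1, 0.1, -0.2]
width: 0.0109
grasp_force: 87.9
```

```bash
python3 - <<'E'
from h import *
s=r.read_state(); im=r.read_camera("wrist"); K,T=cam("wrist",s);np.savez("w5.npz",K=K,T=T); cv2.imwrite("pics/w5.png",im)
print(s["clock"],s["eef_pos"],s["tcp_rot"],s["ft_force"],s["width"],s["torque"])
for t in ["cradle","slider"]:
    d=r.silhouettes("wrist",t); print(t,[(x["score"],x["extent"]) for x in d])
E
```

```text
13.325 [ 0.44873299 -0.07000628  0.17997221] [ 1.79996703e+02 -2.17828784e-02 -1.69675851e+02] [-0.08944532  0.0922895  -0.22508605] 0.010927618300280112 [0.02723751 0.04165654 0.04133128]
cradle [(0.75, [247.5, 145.6, 325.3, 213.9])]
slider [(0.93, [230.7, 211.7, 344.3, 379.7])]
```

View pics/w5.png

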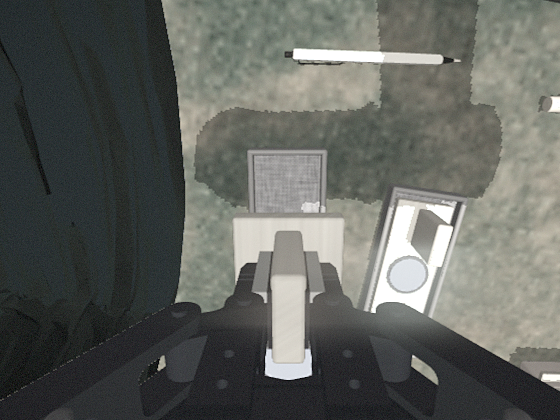

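```bash
python3 - <<'E'
from h import *
d=np.load("w5.npz");K,T=d["K"],d["T"]
im=cv2.imread("pics/w5.png"); g=cv2.GaussianBlur(cv2.cvtColor(im,6),(3,3),0)
P=unproj(K,T,[(247.5,150.5),(326.5,150.5),(325.5,211),(249,211)],.018)[:,:2]*1000
print(np.round(P,1).tolist(),np.linalg.norm(P[1]-P[0]))
for i,j in [(0,3),(1,2)]: e=P[j]-P[i]; print(np.degrees(np.arctan2(e[1],e[0])))
e=P[1]-P[0]; yaw=np.arctan2(-e[0],e[1]); print("yaw end",np.degrees(yaw))
for y in (np.radians(10.3),yaw):
    u=np.array([np.cos(y),np.sin(y)]); M=(P[0]+P[1])/2; print("centre",M+85*u,"tab target",M+32.5*u)
for row in (165,185,205):
    print(row,g[row,240:256].tolist(),g[row,318:334].tolist())
E
```

```text
[[424.1, -109.1], [412.2, -43.8], [464.4, -33.6], [476.4, -99.9]] 66.35959693651247
9.93781380012123
11.061267487895753
yaw end 10.309721745139523
centre [501.74583833 -61.2664026 ] tab target [450.09187384 -70.6535189 ]
centre [501.74325835 -61.25221274] tab target [450.09088737 -70.64809336]
165 [93, 92, 92, 91, 91, 91, 92, 105, 131, 151, 156, 149, 127, 113, 133, 153] [160, 155, 131, 117, 136, 156, 158, 144, 115, 88, 82, 85, 86, 87, 87, 85]
185 [92, 92, 93, 94, 94, 93, 92, 98, 120, 144, 154, 153, 141, 118, 116, 143] [157, 139, 116, 123, 146, 156, 153, 138, 113, 92, 86, 86, 85, 84, 83, 83]
205 [114, 106, 103, 105, 108, 111, 113, 110, 108, 123, 146, 156, 151, 131, 117, 134] [209, 172, 138, 152, 174, 169, 148, 132, 137, 149, 153, 152, 152, 152, 152, 153]
```

Emit:
servo_tool --plan '[-1.3,-0.8,10,0,0,0,0,0,20,0,0,0,0,0,28,0,0,0,0,0,28,0,0,0,0,0,25,0,0,0,0,0,18,0,0,0,0,0,9,0,0,0,0,0,6,0,0,0,0,0,4,0,0,0,0,0,2,0,0,0,0,0,0,0,0,0]'

```text
clock: 14.85
eef_pos: [0.4506, -0.0707, 0.0304]
tcp_rot: [-180.0, 0.0, -169.7]
ft_force: [0.1, -0.1, -1.1]
width: 0.0109
grasp_force: 87.9
```

Emit:
servo_tool --plan '[0,0,1,0,0,0,0,0,1,0,0,0,0,0,0.8,0,0,0,0,0,0,0,0,0]'

```text
clock: 15.35
eef_pos: [0.4504, -0.0708, 0.0272]
tcp_rot: [180.0, -0.0, -169.7]
ft_force: [-0.1, -0.5, 0.5]
width: 0.0108
grasp_force: 87.9
```

Emit:
servo_tool --plan '[0,0,0.5,0,0,0,0,0,0.5,0,0,0,0,0,0,0,0,0]'

```text
clock: 15.72
eef_pos: [0.4505, -0.0707, 0.0265]
tcp_rot: [-180.0, 0.0, -169.7]
ft_force: [-1.2, 0.6, 0.4]
width: 0.0109
grasp_force: 88.6
```

```bash
python3 - <<'E'
from h import *
s=r.read_state(); print(s["eef_pos"],s["ft_force"],s["torque"])
E
```

```text
[ 0.4504518  -0.0707439   0.02649222] [-1.19729623  0.59236093  0.37695992] [ 0.10571593  0.26516455 -0.01134009]
```

Emit:
servo_tool --plan '[0,0,0.5,0,0,0,0,0,0.4,0,0,0,0,0,0,0,0,0]'

```text
clock: 16.1
eef_pos: [0.4505, -0.0707, 0.0265]
tcp_rot: [-180.0, 0.0, -169.7]
ft_force: [-4.4, 0.7, 11.0]
width: 0.0106
grasp_force: 89.8
```

Emit:
servo_tool --plan '[0,0,-0.6,0,0,0,0,0,0,0,0,0,0,0,0,0,0,0]' --newtons 20

```text
clock: 16.48
eef_pos: [0.4505, -0.0708, 0.0265]
tcp_rot: [-180.0, 0.0, -169.7]
ft_force: [-2.7, 0.8, 7.4]
width: 0.011
grasp_force: 88.8
```

Emit:
servo_tool --plan '[0,0,0,0,0,0,0,0,0,0,0,0,0,0,0,0,0,0,0,0,0,0,0,0]' --fingers 0.4

```text
clock: 16.98
eef_pos: [0.4504, -0.0708, 0.0259]
tcp_rot: [180.0, -0.0, -169.7]
ft_force: [-0.0, -0.0, -0.6]
width: 0.034
grasp_force: 0.0
```

Emit:
servo_tool --plan '[0,0,-10,0,0,0,0,0,-20,0,0,0,0,0,-40,0,0,0,0,0,-40,0,0,0,0,0,-35,0,0,0,0,0,-10,0,0,0,0,0,0,0,0,0,0,0,0,0,0,0]'

```text
clock: 17.98
eef_pos: [0.4495, -0.0708, 0.1798]
tcp_rot: [180.0, -0.2, -169.7]
ft_force: [0.3, -0.4, -0.2]
width: 0.0345
grasp_force: 0.0
```

```bash
python3 - <<'E'
from h import *
s=r.read_state(); im=r.read_camera("wrist"); tp=r.read_camera("top")
K,T=cam("wrist",s); KT=cam("top"); d=r.silhouettes("top","shutter_post"); print([(x["score"],x["extent"]) for x in d])
a=cv2.resize(im[110:420,200:380],None,fx=1.7,fy=1.7); b=cv2.resize(tp[140:275,195:300],None,fx=3.9,fy=3.9,interpolation=cv2.INTER_CUBIC)
o=np.zeros((530,306+412,3),np.uint8);o[:a.shape[0],:306]=a;o[:b.shape[0],308:308+b.shape[1]]=b[:, :410];cv2.imwrite("pics/w6.png",o)
E
```

```text
[(0.58, [219.4, 186.8, 239.6, 207.0])]
```

View pics/w6.png

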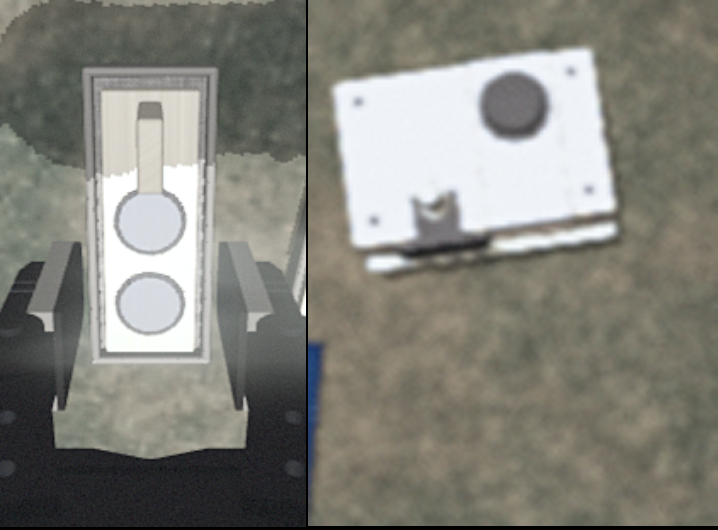

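Emit:
servo_tool --plan '[-12,21,0,0,0,0,-23.5,43,0,0,0,0,-23.5,43,0,0,0,0,-23.5,43,0,0,0,0,-23.5,43,0,0,0,0,-23.5,43,0,0,0,0,-23.5,43,0,0,0,0,-23.5,43,0,0,0,0,-23.5,43,0,0,0,0,-12,22,0,0,0,0,0,0,0,0,0,0.035,0,0,0,0,0,0]' --fingers 0.0

```text
clock: 19.62
eef_pos: [0.5893, 0.3472, 0.18]
tcp_rot: [-179.9, -0.1, -171.7]
ft_force: [-0.2, 0.1, 0.6]
width: 0.0002
grasp_force: 0.0
```

```bash
python3 - <<'E'
from h import *
s=r.read_state(); im=r.read_camera("wrist"); print(s["eef_pos"],s["tcp_rot"],s["width"])
K,T=cam("wrist",s); np.savez("w7.npz",K=K,T=T)
cv2.imwrite("pics/w7.png",im)
E
```

```text
[0.58933663 0.34718181 0.18003343] [-1.79931413e+02 -1.05962810e-01 -1.71730442e+02] 0.0001593355640317625
```

View pics/w7.png

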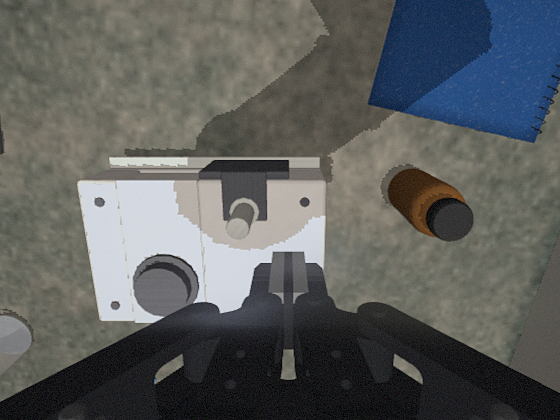

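```bash
python3 - <<'E'
from h import *
d=np.load("w7.npz");K,T=d["K"],d["T"]
F=np.array([577.6,285.7]);c,s=np.cos(np.radians(8.3)),np.sin(np.radians(8.3));A=np.array([[c,s],[-s,c]])
for n,p,z in [("post",(237,229),.126),("frontL",(79,182),.085),("frontR",(325,180),.085),("collar",(162,285),.099)]:
    P=unproj(K,T,p,z)[0,:2]*1000; print(n,P.round(1),(A@(P-F)).round(1))
print(A@(np.array([589.3,347.2])-F))
E
```

```text
post [593.  317.9] [19.9 29.7]
frontL [590.6 205.2] [  1.2 -81.5]
frontR [565.4 368.6] [-0.1 83.8]
collar [651.4 268.5] [ 70.6 -27.7]
[20.45535809 59.16686848]
```

Emit:
servo_tool --plan '[0,0,15,0,0,0,0,0,30,0,0,0,0,0,25,0,0,0,0,0,10,0,0,0,0,0,2,0,0,0,0,0,0,0,0,0,0,-5,0,0,0,0,0,-5,0,0,0,0,0,-3,0,0,0,0,0,0,0,0,0,0]'

```text
clock: 20.92
eef_pos: [0.5919, 0.3349, 0.0994]
tcp_rot: [180.0, 0.0, -171.7]
ft_force: [1.0, -0.5, 0.1]
width: -0.0
grasp_force: 0.1
```

Emit:
servo_tool --plan '[0,-3,0,0,0,0,0,-4,0,0,0,0,0,-4,0,0,0,0,0,-4,0,0,0,0,0,-4,0,0,0,0,0,-4,0,0,0,0,0,-4,0,0,0,0,0,-4,0,0,0,0]'

```text
clock: 21.92
eef_pos: [0.5963, 0.3041, 0.099]
tcp_rot: [180.0, 0.0, -171.7]
ft_force: [1.6, 0.9, 0.1]
width: -0.0001
grasp_force: 0.8
```

Emit:
servo_tool --plan '[0,-4,0,0,0,0,0,-4,0,0,0,0,0,-4,0,0,0,0,0,-4,0,0,0,0,0,-4,0,0,0,0,0,-4,0,0,0,0]'

```text
clock: 22.68
eef_pos: [0.5997, 0.2803, 0.099]
tcp_rot: [180.0, 0.0, -171.7]
ft_force: [0.6, 0.9, 0.3]
width: 0.0001
grasp_force: 0.8
```

Emit:
servo_tool --plan '[0,-2,0,0,0,0,0,-2,0,0,0,0,0,0,0,0,0,0]'

```text
clock: 23.05
eef_pos: [0.5999, 0.2794, 0.0991]
tcp_rot: [179.8, 0.1, -171.7]
ft_force: [-1.7, 9.2, 0.6]
width: 0.0
grasp_force: 4.5
```

Emit:
servo_tool --plan '[0,-1,0,0,0,0,0,-1,0,0,0,0,0,0,0,0,0,0]'

```text
clock: 23.42
eef_pos: [0.6, 0.2792, 0.0991]
tcp_rot: [179.6, 0.2, -171.6]
ft_force: [-4.8, 13.8, 0.4]
width: -0.0002
grasp_force: 6.8
```

Emit:
servo_tool --plan '[0,-1,0,0,0,0,0,-1,0,0,0,0,0,0,0,0,0,0]'

```text
clock: 23.8
eef_pos: [0.6001, 0.2791, 0.0992]
tcp_rot: [179.5, 0.2, -171.6]
ft_force: [-5.9, 17.2, -0.8]
width: 0.0001
grasp_force: 9.2
```

Emit:
servo_tool --plan '[0,8,0,0,0,0,0,10,0,0,0,0,0,5,-20,0,0,0,0,10,-40,0,0,0,0,20,-40,0,0,0,0,20,-10,0,0,0,0,0,0,0,0,0,0,0,0,0,0,0]'

```text
clock: 24.8
eef_pos: [0.5894, 0.3439, 0.2068]
tcp_rot: [-179.9, -0.2, -171.7]
ft_force: [0.0, 0.1, -0.4]
width: 0.0002
grasp_force: 0.0
```

```bash
python3 - <<'E'
from h import *
s=r.read_state(); im=r.read_camera("wrist"); print(s["clock"],s["eef_pos"],s["tcp_rot"])
K,T=cam("wrist",s); np.savez("w8.npz",K=K,T=T)
cv2.imwrite("pics/w8.png",im)
a=im[130:330,50:400]; b=r.read_camera("top")[190:275,300:410]
o=np.zeros((565,790,3),np.uint8); o[:400,:700]=cv2.resize(a,(700,400)); o[402:402+163,:211]=cv2.resize(b,(211,163)); cv2.imwrite("pics/w8v.png",o)
E
```

```text
24.8 [0.58938206 0.34394994 0.20679661] [-179.88022788   -0.21980088 -171.73263288]
```

View pics/w8v.png

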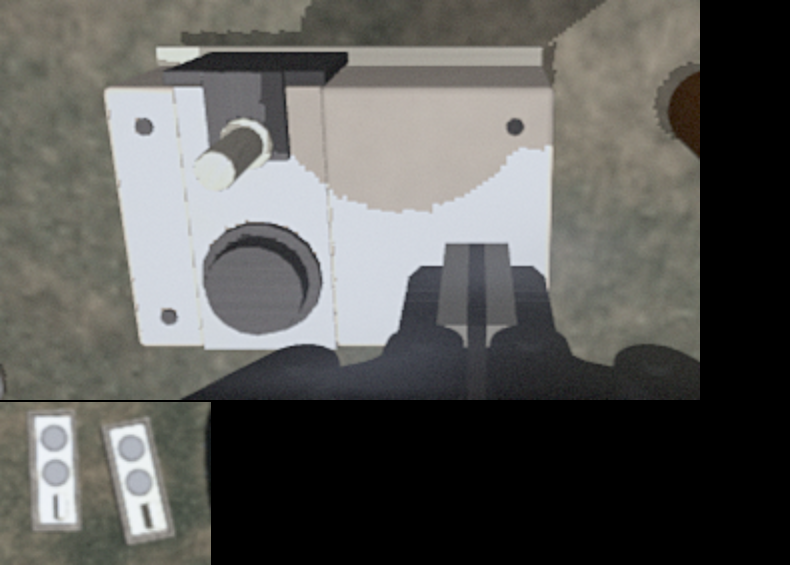

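```bash
python3 - <<'E'
from h import *
d=np.load("w8.npz");K,T=d["K"],d["T"]
F=np.array([577.6,285.7]);c,s=np.cos(np.radians(8.3)),np.sin(np.radians(8.3));A=np.array([[c,s],[-s,c]])
for n,p,z in [("post",(213,170),.126),("postbase",(245,142),.093),("frontL",(106,88),.085),("frontR",(552,87),.085),("lipL",(205,80),.09),("lipR",(284,80),.09)]:
    P=unproj(K,T,np.array(p)/2+[50,130],z)[0,:2]*1000; print(n,P.round(1),(A@(P-F)).round(1))
E
```

```text
post [601.1 259.3] [ 19.4 -29.5]
postbase [600.7 259.4] [ 19.  -29.4]
frontL [589.8 204.7] [  0.4 -81.9]
frontR [565.6 368.7] [ 0.1 83.9]
lipL [580.3 242.8] [ -3.5 -42.9]
lipR [576.2 271.2] [ -3.5 -14.1]
```

```bash
python3 -c "
from bench import r
print(r.close_job())"
```

```text
the job is handed in; nothing more can be done
None
```

The slider is lying flat, tab up, in the empty cradle; the shutter was pushed to its end stop with the post measured in line with the slot's middle. I handed the job in at about 25 s, and the hand-in returned no verdict.

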